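# Release and remove the trainer's battery pack

### The job

The battery pack in the end of the breadboard trainer is held by a hidden catch. Take the release pin out of the tool stand, push it down through the small hole in the trainer's top panel until the pack springs out, and put the pin back upright in the stand place it came from. Then draw the pack out and set it down gently, flat and right way up, in the shallow tray; leave the other tools in the stand, the meter and the reel where they are.

Things in the scene. Friction and masses are not known exactly. Their poses are not given: they have to be found in the camera images.
- trainer: Electronics trainer: aluminium box 200 (x) by 280 (y) by 72 mm high, fixed to the bench; white breadboards (8 mm high) on the +x half of its top, posts and knobs (up to 20 mm) on the -x half near its +y end. Origin: centre of its underside. The pack bay opens in its -y end face (y = -140 mm), on the line x = -55 mm; the pack leaves along -y.
- access_hole (a point): Centre of the 14 mm round access hole (black rim) at the top surface of the 3 mm panel, 72 mm above the bench, 18 mm from the -y end face, above the bay's centre line. Axes as the trainer's. Below it, 8 mm under the panel's top, lies the catch's press pad (18 by 20 mm): pushed down, it frees the pack after about 5 mm, meets its stop at 7 mm, needs about 7 N and springs back.
- catch (a joint): The hidden catch, rad: 0 at rest (locked), 0.32 at its stop; it lets go at about 0.2. The pad goes down about 22 mm per rad.
- bay_mouth (a point): Centre of the bay's opening (54 mm wide, z 14 to 52 mm above the bench) in the -y end face, 32 mm above the bench. Axes as the trainer's.
- pack_center (a point): Centre of the grey battery pack, 50 (x) by 130 (y) by 36 mm high (z), 0.3 kg. Locked, it is wholly in the bay, -y end level with the end face, axes as the trainer's, underside 14 mm above the bench. Freed, a damped spring pushes it out along -y by about 50 mm within about 1 s; from there it slides out with a few N. z up: right way up (the top has a pocket, a paper patch and brass contacts).
- pin_grip (a point): Middle of the release pin's handle. Plain steel, 0.1 kg, slimmer than the black drivers beside it: handle 18 mm diameter, 70 mm long (35 mm either side of this point), under it a 26 mm wide, 5 mm shoulder, then a shank 6 mm thick, 60 mm long. z points from tip to handle. At the start upright in a stand hole, shoulder on the deck, this point 125 mm above the bench.
- pin_tip (a point): Lower end of the pin's shank, 105 mm below pin_grip along the pin's axis.
- stand: Tool stand, fixed: steel rack 60 (x) by 172 (y) mm, deck 80 mm above the bench, 3 mm thick, with three 14 mm holes along its y at -50, 0 and +50 mm. The pin and two drivers stand in them in any order. Origin: centre of its underside.
- driver_center (a point): Middle of the handle of the screwdriver, a bystander in the stand: black handle up to 30 mm diameter, 72 mm long, standing on the deck 80 mm above the bench; point is 36 mm above the deck.
- nutdriver_center (a point): Middle of the handle of the nut driver, a bystander in the stand; same handle as the screwdriver.
- tray: Shallow black tray, fixed to the bench, open on top: 160 mm (x) by 240 mm (y), 22 mm high, walls and floor 4 mm thick. Origin: centre of its underside.
- meter: Hand-held meter lying on the bench, a bystander, 85 (x) by 175 (y) by 40 mm high. Origin: centre of its underside.
- reel: Solder reel standing on its flange, a bystander, 64 mm diameter, 46 mm high. Origin: centre of its underside.
Things that resemble listed ones, but are neither listed nor needed, are in the scene too. Leave any red look-alike of the part that bears pin_grip alone.

How it is judged:
By the outcome, as a careful person would: the job done as asked, in the order asked, and still so for the second after the job is handed in, with the robot touching nothing.
It also fails if it takes over 62 s, if anything falls off the work surface, if the arm or the gripper's body presses on something with over 40 N, if the wrist force passes 120 N, or if a joint passes its speed limit or range.

### The arm

A 7-joint arm with a two-finger parallel gripper is mounted at the origin on the work surface. World frame = base frame: x ahead of the robot, y to its left, z up, the work surface at z = 0. Lengths are in mm, angles in rad, forces in N, time in s.
With the tool pointing down it reaches from about 400 to 875 mm from the base axis. Payload 4.4 kg.
Tool frame: the origin (TCP) lies at the very end of the fingers, on their centre line; the grasp point (between the pads) lies 19 mm behind it; z points along the fingers, y is the direction in which the jaws open and shut (so a half turn about z gives the same grasp; the last joint's range is limited). The gripper opens to 85 mm and grips with 20 to 120 N. Pads are 22 mm wide; open, the fingers measure 114 mm over their backs; the gripper's body (76 mm by 85 mm) begins 54 mm behind the grasp point. The pads swing forward as they close: fully open they stand 13 mm farther back than shut.
Start: joints at [1.164, 0.628, 0.038, 1.517, -0.027, 0.996, -0.02], TCP at [217.285, -612.622, 231.313] pointing down, gripper open.
Joint ranges: [-3.06, 3.06], [-0.37, 2.12], [-1.25, 1.32], [0.18, 2.47], [-1.1, 4.24], [0.23, 1.98], [-2.94, 2.94]. Speed limits (rad/s): [2.57, 2.57, 3.14, 3.14, 3.14, 3.14, 3.14].

### API

Orientations are given as [roll, pitch, yaw] about the fixed x, y, z axes, in that order (R = Rz(yaw) Ry(pitch) Rx(roll)).
In Python, from cell import ctrl, eyes gives the robot as it stands.
- The arm moves only by the tool move_arm, never from a script. Its argument "increments" is a list of rows, each a list of 6 numbers: the shift along the tool's x, y, z in cm, then the turn, a rotation vector about the tool's x, y, z in degrees. In form: [[x, y, z, wx, wy, wz], ...]. A call has 1 to 20 rows; each row is the pose to reach, as a shift and turn from the pose commanded when the call began, along the tool's axes at that moment; what a row does not reach only later rows make up. A row lasts 1/10 s, in which the tool goes at most 50 mm and 8.59 degrees, less where a joint would pass 70% of its speed; a pose out of reach is approached as far as the arm can. A call with a gripper value outside its range is refused whole. "grip" is the opening, from -1 (shut) to 1 (fully open), set as the call begins (left out, the last holds). The fingers move at their own pace and stop on an object; the grip force is fixed at half the most. Time passes only in rows, so rows that repeat a pose let the fingers close. It gives the time, the measured TCP pose, the force and the opening at its end, in the units of the state.
- ctrl.read_state(): the state, without advancing time (a new reading comes with each control period).
- eyes.get_image(name): name is "scene" or "top" or "wrist"; returns the picture (420x560x3 uint8, red, green, blue); there is no depth.
- eyes.calibration(name): a dict with "fx", "fy", "cx", "cy" (pixels), "pose" (4x4, takes a point from camera to world coordinates); the wrist camera has in their place "tool_from_camera" (4x4, takes a point from camera to tool coordinates, whose origin is the TCP and whose axes are the flange's). Camera axes: x right, y up, looking along -z (the intrinsics and any distortion apply to the point x, -y, -z); pixel columns grow to the right and rows downward; lengths in mm; the calibration is good to about 2 mm. A picture is of the moment at which its call begins: read the wrist's pose just before it. calibration takes no time and is no camera call.
- ctrl.finish_job(): hands the job in, once; it reports no verdict.
The state is a dict: "clock": time; "qpos": joint angles; "qd": joint speeds; "tau": joint torques, N m; "eef_pos": TCP position; "tool_rot": TCP orientation; "force": force on the tool from outside, world axes, zero at the start; "torque": the same for the moment, N m; "width": finger opening in mm.
Only numpy, scipy, OpenCV 4.12 (cv2) and the standard library are available. Lean on these libraries where they do the work, as an engineer would, in place of code of your own. Each camera call takes 0.05 s, during which the arm holds its last target. There are 200 camera calls.

## Working session

There is one attempt and no reset: what is moved stays moved. The work goes in short steps, Python scripts to look and compute and a tool call to move; the robot and the scene stay as the last step left them, time stands still between calls to the robot, and variables do not carry over. Pictures are saved under pics/ and viewed, about 8 in all and at most 12, crops included, and the job is handed in when it is done.

Besides the shell and the picture viewer there is one more tool, called as a command line: name --pt "numbers of a row" for each row, then --argument value for the rest. move_arm: Moves the arm, as the interface text tells. Its arguments: {"type":"object","properties":{"increments":{"type":"array","items":{"type":"array","items":{"type":"number"}}},"grip":{"type":"number"}},"required":["increments"]}

```bash
mkdir -p pics; ls
cat > h.py <<'E'
import numpy as np, cv2
from cell import ctrl, eyes
E
python3 - <<'E'
from h import *
s=ctrl.read_state(); print({k:np.round(v,3) for k,v in s.items()})
for n in ("top","scene","wrist"):
    c=eyes.calibration(n); print(n,{k:np.round(v,3).tolist() if not isinstance(v,str) else v for k,v in c.items()})
    cv2.imwrite(f"pics/{n}0.png",eyes.get_image(n)[:,:,::-1])
E
```

```text
pics
{'clock': np.float64(0.0), 'qpos': array([ 1.164,  0.629,  0.038,  1.518, -0.027,  0.996, -0.02 ]), 'qd': array([ 0.   , -0.   , -0.001, -0.   , -0.001, -0.001, -0.001]), 'tau': array([-1.0000e-03, -5.6340e+01,  1.2260e+00, -1.9344e+01,  1.1000e-02,
        1.1000e-02, -0.0000e+00]), 'eef_pos': array([ 217.065, -611.995,  230.387]), 'tool_rot': array([-3.14 ,  0.   ,  0.341]), 'force': array([-0.378, -0.522,  0.298]), 'torque': array([0.   , 0.001, 0.027]), 'width': np.float64(85.057)}
top {'fx': 512.911, 'fy': 512.911, 'cx': 286.802, 'cy': 218.969, 'pose': [[-0.024, 0.98, -0.196, 313.085], [-1.0, -0.027, -0.01, -31.093], [-0.015, 0.196, 0.98, 1284.189], [0.0, 0.0, 0.0, 1.0]]}
scene {'fx': 511.738, 'fy': 511.738, 'cx': 282.568, 'cy': 206.315, 'pose': [[0.646, -0.492, 0.583, 1174.699], [0.763, 0.394, -0.512, -574.198], [0.022, 0.776, 0.63, 766.837], [0.0, 0.0, 0.0, 1.0]]}
wrist {'fx': 303.231, 'fy': 303.231, 'cx': 284.35, 'cy': 206.601, 'tool_from_camera': [[0.0, 0.96, 0.281, 72.329], [1.0, -0.001, 0.0, -0.081], [0.001, 0.281, -0.96, -143.208], [0.0, 0.0, 0.0, 1.0]]}
```

View pics/top0.png

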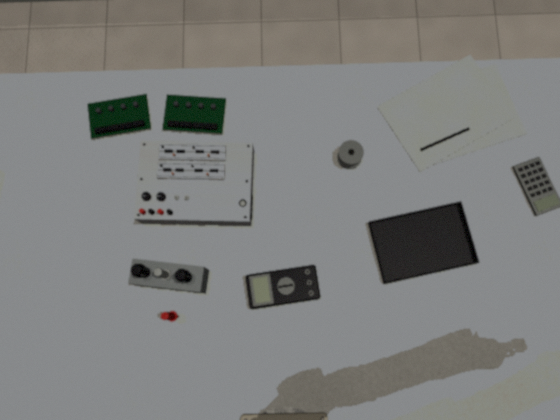

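View pics/scene0.png

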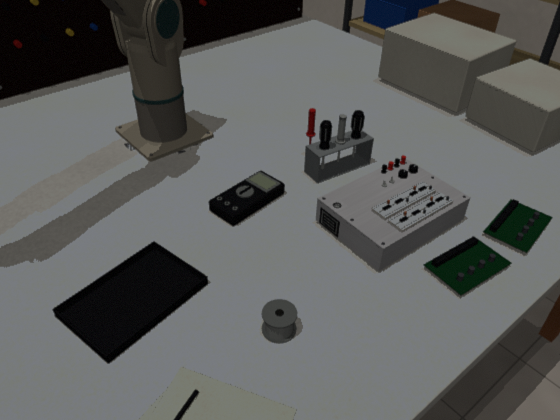

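Top view: the trainer spans about (137–253, 143–222) with the hole at (242,203). The stand is at (168,275), holding a grey pin at (158,272) between two black drivers, and the tray is at (423,242). The red look-alike at (169,316) is the one to avoid. The grey, slim pin in the middle stand hole fits the description.

```bash
cat >> h.py <<'E'
from scipy.spatial.transform import Rotation as R
def tool_T(s=None):
    s=s or ctrl.read_state(); T=np.eye(4); T[:3,:3]=R.from_euler('xyz',s['tool_rot']).as_matrix(); T[:3,3]=s['eef_pos']; return T
def cam(n,T=None):
    c=eyes.calibration(n); P=np.array(c['pose']) if 'pose' in c else (tool_T() if T is None else T)@np.array(c['tool_from_camera'])
    return c,P
def w(n,u,v,z,T=None):
    c,P=cam(n,T); d=P[:3,:3]@np.array([(u-c['cx'])/c['fx'],-(v-c['cy'])/c['fy'],-1]); o=P[:3,3]
    return o+d*(z-o[2])/d[2]
def px(n,p,T=None):
    c,P=cam(n,T); q=P[:3,:3].T@(np.array(p)-P[:3,3]); return c['cx']+c['fx']*q[0]/-q[2], c['cy']-c['fy']*q[1]/-q[2]
def snap(n,f,box=None,k=1):
    T=tool_T(); im=eyes.get_image(n)[:,:,::-1]
    cv2.imwrite(f'pics/raw_{f}.png',im); np.save(f'pics/{f}.npy',T)
    if box: im=im[box[1]:box[3],box[0]:box[2]]
    cv2.imwrite(f'pics/{f}.png',cv2.resize(im,None,fx=k,fy=k,interpolation=cv2.INTER_CUBIC)); return im,T
E
python3 - <<'E'
from h import *
for l,u,v,z in [('hole',242,203,72),('pin top',158,272,160),('trTL',139,143,72),('trTR',253,143,72),('trBR',252,222,72),('trBL',136,222,72),('standTL',131,260,83),('standTR',206,267,83),('standBR',203,291,83),('tray',368,219,22),('tray',463,203,22),('tray',478,262,22),('tray',385,282,22)]:
    print(l,np.round(w('top',u,v,z),0)[:2])
print('scene pin', w('scene',342,117,160),'hole',w('scene',337,205,72))
a=cv2.imread('pics/top0.png')[130:330,120:270]; b=cv2.imread('pics/scene0.png')[95:255,290:480]
a=cv2.resize(a,None,fx=3,fy=3,interpolation=2); b=cv2.resize(b,(300,253),interpolation=2)
o=np.zeros((600,760,3),np.uint8); o[:,:450]=a; o[:253,455:755]=b; cv2.imwrite('pics/c1.png',cv2.convertScaleAbs(o,alpha=1.6))
E
```

```text
hole [598.  89.]
pin top [427. 266.]
trTL [759. 345.]
trTR [751.  60.]
trBR [551.  65.]
trBL [558. 346.]
standTL [465. 351.]
standTR [444. 173.]
standBR [388. 180.]
tray [ 560. -222.]
tray [ 595. -462.]
tray [ 445. -485.]
tray [ 402. -255.]
scene pin [442.21806286 250.79188689 160.        ] hole [602.00192996  85.25101783  72.        ]
```

View pics/c1.png

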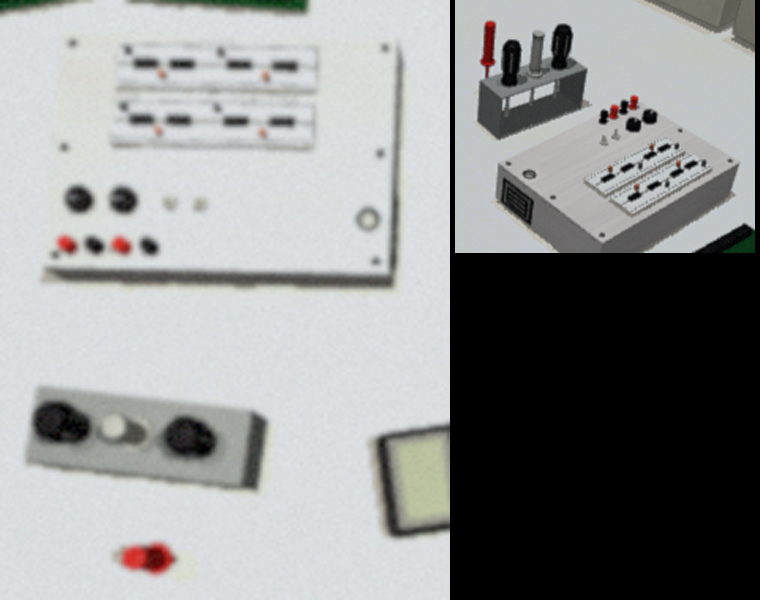

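The crop confirms it: the plain grey pin stands in the middle hole, with black drivers on both sides and the red look-alike off the stand.

```bash
cat >> h.py <<'E'
def inc(*wps, T0=None):
    "world waypoints (x,y,z,yaw) tool down -> increments in cm, deg"
    T=tool_T() if T0 is None else T0
    for x,y,z,a in wps:
        d=T[:3,:3].T@(np.array([x,y,z])-T[:3,3])/10
        r=R.from_matrix(T[:3,:3].T@R.from_euler('xyz',[np.pi,0,a]).as_matrix()).as_rotvec(degrees=True)
        print(np.round(d,2).tolist(),np.round(r,2).tolist())
E
python3 -c "
from h import *
inc((480,-380,270,.6),(590,-100,270,1.0),(520,180,270,1.454))"
```

```text
[32.54, -13.1, -3.92] [-0.08, -0.01, -14.85]
[52.26, -35.81, -3.89] [-0.08, -0.03, -37.77]
[55.03, -64.54, -3.85] [-0.07, -0.05, -63.78]
```

move_arm --pt "32.5 -13.1 -4 0 0 -15" --pt "32.5 -13.1 -4 0 0 -15" --pt "32.5 -13.1 -4 0 0 -15" --pt "32.5 -13.1 -4 0 0 -15" --pt "32.5 -13.1 -4 0 0 -15" --pt "32.5 -13.1 -4 0 0 -15" --pt "52.3 -35.8 -4 0 0 -38" --pt "52.3 -35.8 -4 0 0 -38" --pt "52.3 -35.8 -4 0 0 -38" --pt "52.3 -35.8 -4 0 0 -38" --pt "52.3 -35.8 -4 0 0 -38" --pt "52.3 -35.8 -4 0 0 -38" --pt "52.3 -35.8 -4 0 0 -38" --pt "55 -64.5 -4 0 0 -63.8" --pt "55 -64.5 -4 0 0 -63.8" --pt "55 -64.5 -4 0 0 -63.8" --pt "55 -64.5 -4 0 0 -63.8" --pt "55 -64.5 -4 0 0 -63.8" --pt "55 -64.5 -4 0 0 -63.8" --pt "55 -64.5 -4 0 0 -63.8"

```text
clock: 2.15
eef_pos: [517.5, 186.6, 271.6]
tool_rot: [-3.14, -0.004, 1.465]
force: [-0.1, -0.0, 0.1]
width: 85.5
```

```bash
python3 -c "
from h import *
s=ctrl.read_state(); print(s['clock'],s['qpos'],s['eef_pos'],s['tool_rot'])
im,T=snap('wrist','w1')
print(px('wrist',(598,89,72),T),px('wrist',(427,264,160),T),px('wrist',(427,264,83),T))"
```

```text
2.15 [-0.16024617  0.4555659  -0.34426061  1.74200226  0.17528396  0.97342529
 -0.67679875] [517.50557021 186.56122986 271.56618183] [-3.140249   -0.00431714  1.4648357 ]
(np.float64(357.21255494069885), np.float64(254.29161952915484)) (np.float64(162.76736237235696), np.float64(124.28266987239904)) (np.float64(190.94140005590438), np.float64(123.14076198229837))
```

View pics/w1.png

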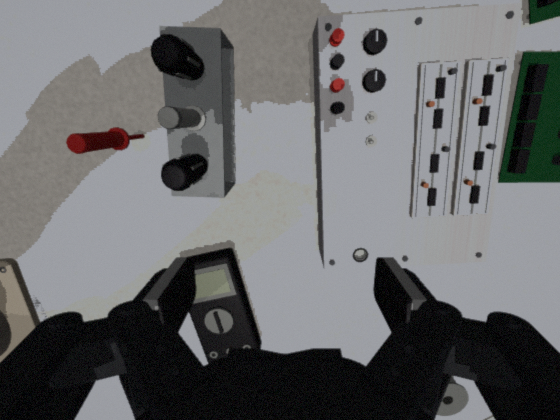

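The wrist view shows the hole at (360,255), the pin top at (170,118), its shoulder near (193,119), and the stand deck corners at about (165,28), (224,28), (224,195) and (172,195).

Run:
```python
from h import *
T=np.load('pics/w1.npy')
for l,u,v,z in [('hole',360,255,72),('pintop',170,118,160),('shoulder',194,119,86),('d',165,28,83),('d',221,28,83),('d',224,196,83),('d',172,195,83),('trBL',325,266,72),('trTLpt',317,20,72)]: print(l,w('wrist',u,v,z,T).round(1)[:2])
im=cv2.imread('pics/raw_w1.png')
a=cv2.resize(im[20:210,60:250],(570,570),interpolation=2); b=cv2.resize(im[225:285,310:370],(220,220),interpolation=2)
o=np.zeros((570,795,3),np.uint8); o[:,:570]=a; o[:220,575:]=b; cv2.imwrite('pics/c2.png',cv2.convertScaleAbs(o,alpha=1.5))
```

```text
hole [601.4  87.7]
pintop [433.9 268.2]
shoulder [431.9 267.7]
d [418.8 354.8]
d [473.1 349. ]
d [449.  181.9]
d [390.9 189.3]
trBL [557.4  77.3]
trTLpt [568. 349.]
```

View pics/c2.png

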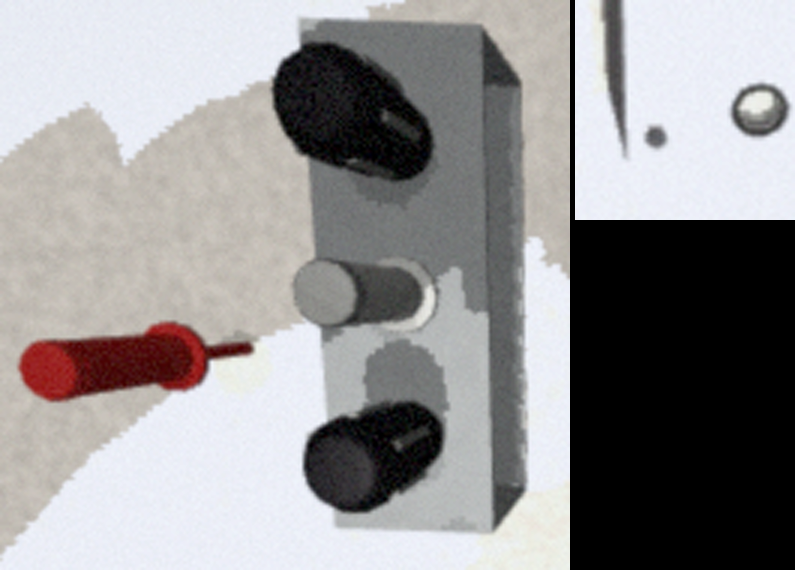

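Run:
```python
from h import *
T=np.load('pics/w1.npy')
print(w('wrist',144,136,0,T),w('wrist',77,143,140,T),w('wrist',77,143,160,T),w('top',166,316,140))
inc((432,268,200,1.44),(432,268,111,1.44))
```

```text
[336.75598291 255.93288751   0.        ] [339.74755613 256.74916728 140.        ] [353.28328827 256.79677024 160.        ] [331.78147082 251.1282455  140.        ]
[7.53, -9.56, 7.15] [-0.04, -0.07, 1.18]
[7.52, -9.55, 16.05] [-0.04, -0.07, 1.18]
```

move_arm --pt "7.5 -9.6 7.1 0 0 1.2" --pt "7.5 -9.6 7.1 0 0 1.2" --pt "7.5 -9.6 7.1 0 0 1.2" --pt "7.5 -9.6 7.1 0 0 1.2" --pt "7.5 -9.6 7.1 0 0 1.2" --pt "7.5 -9.6 7.1 0 0 1.2" --pt "7.5 -9.6 7.1 0 0 1.2" --grip 0.2

```text
clock: 2.9
eef_pos: [435.1, 263.4, 200.8]
tool_rot: [3.14, -0.0, 1.43]
force: [-0.2, -0.1, 0.4]
width: 51.0
```

```bash
python3 -c "
from h import *
s=ctrl.read_state(); print(s['clock'],s['qpos'],s['eef_pos'],s['tool_rot'],s['width'])
im,T=snap('wrist','w2',(40,0,540,400),1.5)
print(px('wrist',(432,268,160),T),px('wrist',(432,268,86),T))"
```

```text
2.9 [-0.3743774   0.48344856 -0.32332126  1.93593987  0.21876772  0.75459785
 -0.96400866] [435.14635445 263.3923566  200.80030357] [ 3.14005968e+00 -1.67600462e-04  1.42997461e+00] 51.021148157176846
(np.float64(277.30039845445566), np.float64(227.49787741478428)) (np.float64(279.0379437479926), np.float64(198.32768691104357))
```

View pics/w2.png

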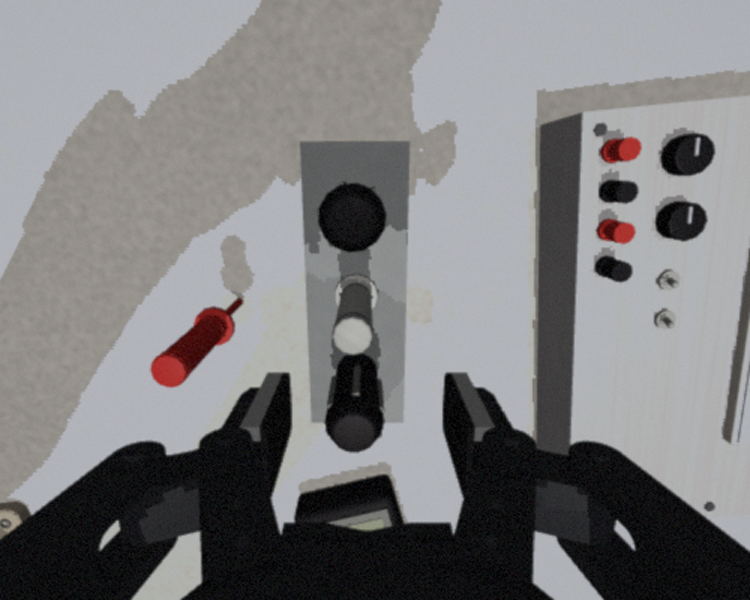

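The picture shows the pin top at crop (352,336), or raw (274.7,224). Both drivers line up with it and the jaws straddle its line.

Run:
```python
from h import *
T=np.load('pics/w2.npy')
print(w('wrist',274.7,224,160,T), w('wrist',277,194,86,T))
print(tool_T()[:3,3])
inc((431,269.5,111,1.44))
```

```text
[430.694647   270.60063854 160.        ] [430.80005205 272.12689645  86.        ]
[434.90396929 263.60528037 200.78156245]
[0.53, -0.48, 8.98] [0.08, -0.01, -0.55]
```

move_arm --pt "0.6 -0.45 1 0 0 0" --pt "0.6 -0.45 3 0 0 0" --pt "0.6 -0.45 6 0 0 0" --pt "0.6 -0.45 9 0 0 0" --pt "0.6 -0.45 9 0 0 0" --pt "0.6 -0.45 9 0 0 0"

```text
clock: 3.55
eef_pos: [429.5, 271.5, 110.2]
tool_rot: [-3.141, 0.001, 1.434]
force: [1.5, 0.4, 0.2]
width: 51.0
```

move_arm --pt "0 0 0 0 0 0" --pt "0 0 0 0 0 0" --pt "0 0 0 0 0 0" --pt "0 0 0 0 0 0" --pt "0 0 0 0 0 0" --pt "0 0 0 0 0 0" --pt "0 0 0 0 0 0" --grip -1

```text
clock: 4.25
eef_pos: [430.7, 271.9, 111.7]
tool_rot: [3.139, -0.002, 1.433]
force: [-0.8, -1.3, 7.2]
width: 16.3
```

move_arm --pt "0 0 -2 0 0 0" --pt "0 0 -4 0 0 0" --pt "0 0 -7 0 0 0" --pt "0 0 -10 0 0 0" --pt "0 0 -10.5 0 0 0" --pt "-3 3.6 -10.5 0 0 0" --pt "-6 7.3 -10.5 0 0 0" --pt "-9 11 -10.5 0 0 0" --pt "-12 14.6 -10.5 0 0 0" --pt "-14.5 17.6 -10 0 0 0" --pt "-15.7 19.1 -8.5 0 0 0" --pt "-15.7 19.1 -7.5 0 0 0" --pt "-15.7 19.1 -7.5 0 0 0" --pt "-15.7 19.1 -7.5 0 0 0" --pt "-15.7 19.1 -7.5 0 0 0"

```text
clock: 5.75
eef_pos: [597.1, 91.4, 185.9]
tool_rot: [3.141, -0.001, 1.436]
force: [0.1, -0.2, -0.8]
width: 16.6
```

```bash
python3 -c "
from h import *
s=ctrl.read_state(); print(s['clock'],s['eef_pos'],s['tool_rot'],s['width'],s['force'],abs(s['qd']).max())
im,T=snap('wrist','w3',(180,140,380,290),4)
p=T[:3,3]; print(px('wrist',(p[0],p[1],p[2]-92),T),px('wrist',(598.5,90.5,72),T))"
```

```text
5.75 [597.05621267  91.35058497 185.92569203] [ 3.14120926e+00 -8.50773345e-04  1.43584343e+00] 16.575597094627895 [ 0.09476169 -0.16645622 -0.8290893 ] 0.005400702429553939
(np.float64(283.39939823756913), np.float64(210.46175747795792)) (np.float64(285.21510040527403), np.float64(203.8983462489324))
```

View pics/w3.png

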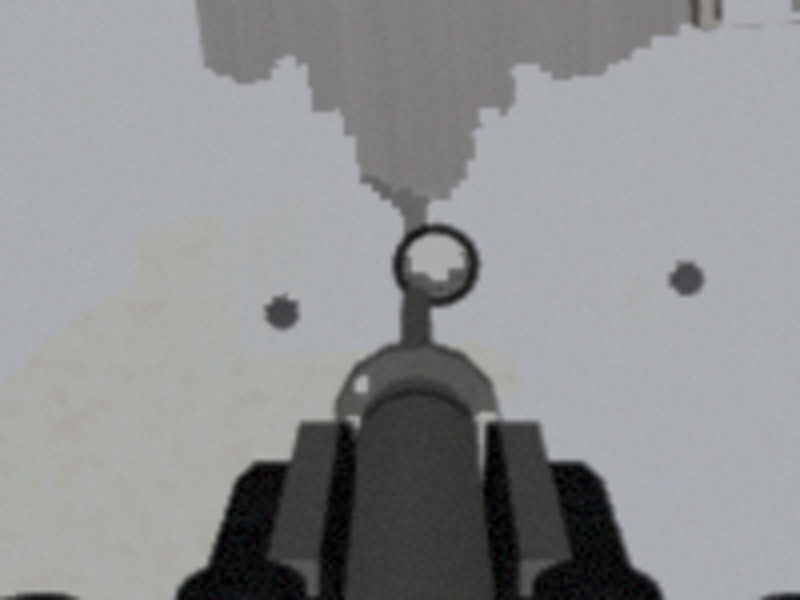

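The shank tip is at crop (416,285), raw (284,211), which agrees with my prediction. The hole centre is at crop (436,264), raw (289,206).

```bash
python3 -c "
from h import *
T=np.load('pics/w3.npy')
print(w('wrist',289,206,72,T),w('wrist',284,211.3,94.2,T), w('wrist',250.5,218,72,T),w('wrist',351.5,209.5,72,T))
"
```

```text
[601.55472431  88.14057565  72.        ] [597.45488632  90.66395711  94.2       ] [566.02782415  81.69351686  72.        ] [656.01340777  77.50445003  72.        ]
```

move_arm --pt "-0.22 0.45 0 0 0 0" --pt "-0.22 0.45 0.5 0 0 0" --pt "-0.22 0.45 1 0 0 0" --pt "-0.22 0.45 1.5 0 0 0" --pt "-0.22 0.45 2 0 0 0" --pt "-0.22 0.45 2.5 0 0 0" --pt "-0.22 0.45 2.8 0 0 0" --pt "-0.22 0.45 2.8 0 0 0" --pt "-0.22 0.45 2.8 0 0 0"

```text
clock: 6.7
eef_pos: [601.6, 87.0, 157.2]
tool_rot: [-3.141, -0.0, 1.434]
force: [-0.2, -0.3, -0.9]
width: 16.7
```

move_arm --pt "0 0 0.3 0 0 0" --pt "0 0 0.5 0 0 0" --pt "0 0 0.7 0 0 0" --pt "0 0 0.8 0 0 0" --pt "0 0 0.8 0 0 0"

```text
clock: 7.2
eef_pos: [602.5, 86.9, 151.1]
tool_rot: [3.139, -0.0, 1.433]
force: [-2.0, 0.1, 9.4]
width: 16.5
```

move_arm --pt "0 0 0.2 0 0 0" --pt "0 0 0.3 0 0 0" --pt "0 0 0.3 0 0 0" --pt "0 0 0.3 0 0 0" --pt "0 0 0.3 0 0 0" --pt "0 0 0.3 0 0 0"

```text
clock: 7.8
eef_pos: [602.7, 87.1, 147.5]
tool_rot: [3.139, -0.001, 1.433]
force: [-0.5, -0.9, 6.0]
width: 16.7
```

```bash
python3 -c "
from h import *
s=ctrl.read_state(); print(s['clock'],s['eef_pos'],s['force'])
im,T=snap('scene','s1',(270,80,470,260),3)
snap('wrist','w4'); 
"
```

```text
7.8 [602.71309406  87.1060702  147.4788718 ] [-0.47761508 -0.91752602  6.00541481]
```

View pics/s1.png

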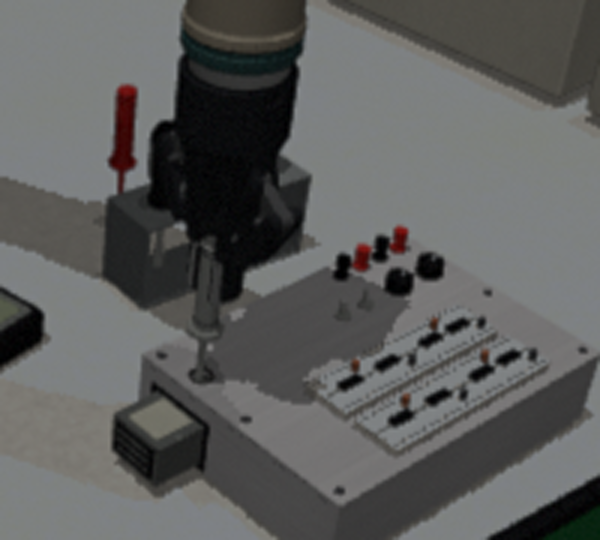

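The pack has sprung out, with its end visible at crop (160,440). Next I return the pin.

move_arm --pt "0 0 -1.5 0 0 0" --pt "0 0 -3.5 0 0 0" --pt "0 0 -5.5 0 0 0" --pt "0 0 -7 0 0 0" --pt "2 -2.4 -7 0 0 0" --pt "5 -6.1 -7 0 0 0" --pt "8 -9.8 -7 0 0 0" --pt "11 -13.5 -7 0 0 0" --pt "14 -17.2 -7 0 0 0" --pt "15.9 -19.6 -7 0 0 0" --pt "15.9 -19.6 -7 0 0 0" --pt "15.9 -19.6 -7 0 0 0" --pt "15.9 -19.6 -7 0 0 0" --pt "15.9 -19.6 -7 0 0 0"

```text
clock: 9.3
eef_pos: [430.4, 269.8, 216.1]
tool_rot: [3.141, 0.001, 1.431]
force: [-0.0, 0.2, -0.8]
width: 16.6
```

```bash
python3 -c "
from h import *
s=ctrl.read_state(); print(s['clock'],s['eef_pos'],s['tool_rot'],s['force'])
im,T=snap('wrist','w5',(180,90,380,240),4)
p=T[:3,3]; print('tip',px('wrist',(p[0],p[1],p[2]-92),T),'hole',px('wrist',(430.7,271.9,83),T))
inc((430.7,271.9,200,1.435))"
```

```text
9.3 [430.36135684 269.83929834 216.12328351] [3.14127366e+00 6.49870840e-04 1.43059320e+00] [-0.03087654  0.21581351 -0.75454312]
tip (np.float64(283.41093403290205), np.float64(210.30187455621248)) hole (np.float64(283.5707600855412), np.float64(195.34698930188733))
[0.19, 0.02, 1.62] [0.01, 0.03, -0.25]
```

View pics/w5.png

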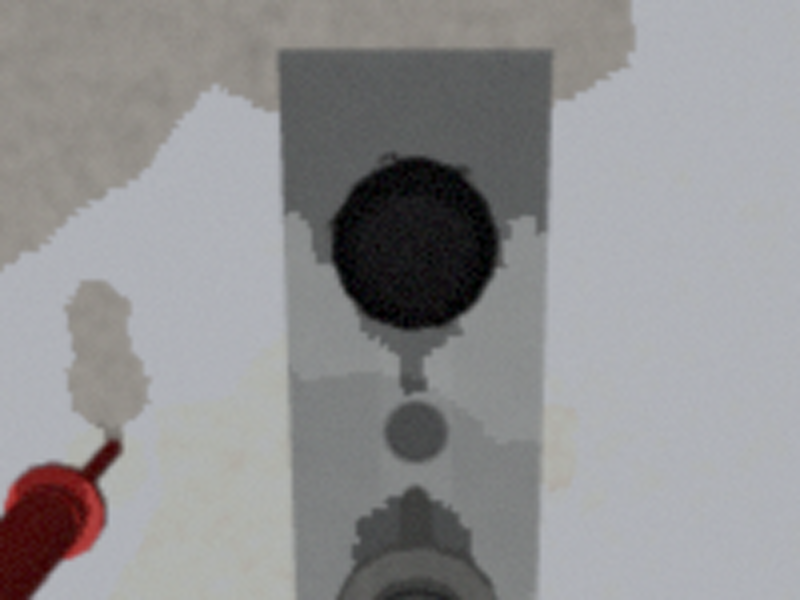

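The stand hole is at crop (416,431), raw (284,197.8), and the pin tip is at crop (416,490), raw (284,212.4).

```bash
python3 -c "
from h import *
T=np.load('pics/w5.npy')
print('hole',w('wrist',284,197.8,83,T),'tip',w('wrist',284,212,124,T))"
```

```text
hole [430.76681398 269.48639168  83.        ] tip [430.62754217 268.30589405 124.        ]
```

move_arm --pt "0.06 0 1.5 0 0 0" --pt "0.06 0 3 0 0 0" --pt "0.06 0 3.6 0 0 0" --pt "0.06 0 4.2 0 0 0" --pt "0.06 0 4.8 0 0 0" --pt "0.06 0 5.6 0 0 0" --pt "0.06 0 6.8 0 0 0" --pt "0.06 0 8 0 0 0" --pt "0.06 0 9.2 0 0 0" --pt "0.06 0 10 0 0 0" --pt "0.06 0 10.2 0 0 0" --pt "0.06 0 10.2 0 0 0" --pt "0.06 0 10.2 0 0 0"

```text
clock: 10.65
eef_pos: [429.6, 272.0, 114.6]
tool_rot: [3.141, -0.0, 1.433]
force: [0.4, 0.6, -1.1]
width: 16.8
```

move_arm --pt "0 0 0.1 0 0 0" --pt "0 0 0.2 0 0 0" --pt "0 0 0.2 0 0 0"

```text
clock: 10.95
eef_pos: [429.5, 271.8, 112.5]
tool_rot: [3.141, -0.0, 1.433]
force: [-0.9, 0.3, -0.8]
width: 16.5
```

move_arm --pt "0 0 0.1 0 0 0" --pt "0 0 0.2 0 0 0" --pt "0 0 0.2 0 0 0"

```text
clock: 11.25
eef_pos: [429.6, 271.9, 111.6]
tool_rot: [3.141, -0.0, 1.433]
force: [-3.3, -2.2, 12.1]
width: 16.6
```

Shoulder contact. I release with a moderate opening so the fingers stay clear of the drivers and the red look-alike, then rise.

move_arm --pt "0 0 -0.05 0 0 0" --pt "0 0 -0.1 0 0 0" --pt "0 0 -0.1 0 0 0" --pt "0 0 -0.1 0 0 0" --pt "0 0 -0.1 0 0 0" --pt "0 0 -1 0 0 0" --pt "0 0 -3 0 0 0" --pt "0 0 -6 0 0 0" --pt "0 0 -9 0 0 0" --pt "0 0 -9 0 0 0" --pt "0 0 -9 0 0 0" --grip 0.2

```text
clock: 12.35
eef_pos: [429.7, 271.9, 201.2]
tool_rot: [3.14, -0.001, 1.433]
force: [-0.0, 0.6, 0.5]
width: 51.1
```

Run:
```python
from h import *
s=ctrl.read_state(); print(s['clock'],s['eef_pos'],s['tool_rot'],s['force'],s['width'])
snap('wrist','w6'); snap('top','t6'); 
a=cv2.imread('pics/raw_w6.png')[60:360,140:440]; b=cv2.imread('pics/raw_t6.png')[130:310,120:320]
o=np.zeros((600,800,3),np.uint8); o[:450,:450]=cv2.resize(a,(450,450)); o[:315,450:]=cv2.resize(b,(350,315),interpolation=2)
cv2.imwrite('pics/c6.png',cv2.convertScaleAbs(o,alpha=1.3))
```

```text
12.35 [429.71787094 271.89989342 201.24363325] [ 3.14003932e+00 -1.10721397e-03  1.43314182e+00] [-0.04054391  0.58003391  0.45254749] 51.057992458793365
```

View pics/c6.png

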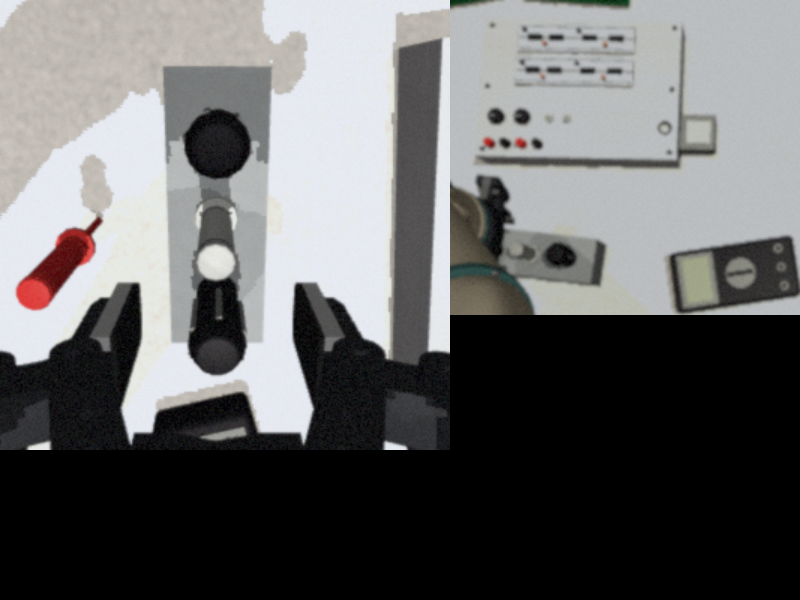

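The pin is back upright in the middle hole at crop (215,262). The pack protrudes about 50 mm at (698,132) in the top crop. That makes 10 pictures viewed so far.

Run:
```python
from h import *
f=lambda x,y:(120+(x-450)/1.75,130+y/1.75)
for l,p,z in [('scrL',f(488,86),72),('scrR',f(672,89),72),('hole',f(664,128),72),('packtop',f(699,134.5),50),('packTR',f(716,116),50),('packBR',f(715,153),48)]: print(l,w('top',*p,z).round(1))
T=np.load('pics/w1.npy')
for u,v in [(328,28),(332,262),(418,21),(405,258),(510,14),(479,255)]: print(w('wrist',u,v,72,T).round(1))
# dark tray corners from raw top image
im=cv2.imread('pics/raw_t6.png'); g=cv2.cvtColor(im,6); m=(g<70).astype(np.uint8); m[:, :350]=0
n,lab,st,_=cv2.connectedComponentsWithStats(m); i=1+st[1:,4].argmax(); r=cv2.minAreaRect(np.argwhere(lab==i)[:,::-1].astype(np.float32)); print(r)
b=np.array([w('top',*p,22)[:2] for p in cv2.boxPoints(r)]); print(b.round(0),b.mean(0))
print('reel',w('top',350,154,46),'meterR',w('top',320,286,40),w('top',314,266,40))
# local patch/pack edges in hi-res
c=im[170:240,235:280]; cv2.imwrite('pics/p.png',c); print(g[207,240:280:1])
print(g[185:230,262])
```

```text
scrL [665.3 335.2  72. ]
scrR [653.6  76.4  72. ]
hole [597.9  88.   72. ]
packtop [592.3  40.9  50. ]
packTR [618.5  16.4  50. ]
packBR [565.5  18.9  48. ]
[578.5 340.7  72. ]
[566.4  81.8  72. ]
[668.4 337.4  72. ]
[656.6  77.8  72. ]
[759.3 334.   72. ]
[747.2  72.3  72. ]
((422.7354736328125, 242.0526123046875), (63.676429748535156, 98.94950103759766), 77.39139556884766)
[[ 553. -220.]
 [ 602. -466.]
 [ 445. -485.]
 [ 398. -246.]] [ 499.43358708 -354.11965732]
reel [ 723.71487875 -182.17510445   46.        ] meterR [395.45689065 -94.77104181  40.        ] [444.0442438  -81.99630339  40.        ]
[140 133 127 125 132 141 145 146 142 127  96  87  95  99 111 132 142 145
 145 145 144 144 144 143 143 145 143 140 125 108  97  91 122 139 145 145
 145 146 145 144]
[146 146 145 143 146 145 145 145 146 142 128 109  99 107 129 141 143 144
 143 145 145 145 144 142 144 140 124 107  97  94  72  43  50  89 122 141
 146 144 145 144 145 145 146 145 145]
```

```bash
python3 -c "
from h import *
inc((520,150,201,1.48),(600,48,160,1.525),(600,48,80,1.525),(600,48,17,1.525))"
```

```text
[-10.76, 10.69, -0.12] [-0.05, 0.06, -2.68]
[-19.76, 20.02, 3.98] [-0.06, 0.06, -5.26]
[-19.76, 20.02, 11.98] [-0.06, 0.06, -5.26]
[-19.75, 20.03, 18.28] [-0.06, 0.06, -5.26]
```

move_arm --pt "-2.5 2.5 0 0 0 -1" --pt "-5 5 0 0 0 -1" --pt "-8 8 0 0 0 -2" --pt "-11 11 0 0 0 -2.7" --pt "-14 14 1 0 0 -4" --pt "-17 17 2 0 0 -5" --pt "-19.8 20 4 0 0 -5.3" --pt "-19.8 20 5 0 0 -5.3" --pt "-19.8 20 5 0 0 -5.3" --pt "-19.8 20 5 0 0 -5.3" --pt "-19.8 20 5 0 0 -5.3" --grip 1

```text
clock: 13.55
eef_pos: [599.9, 50.2, 150.8]
tool_rot: [3.141, -0.001, 1.529]
force: [0.2, 0.7, 0.3]
width: 85.5
```

Run:
```python
from h import *
s=ctrl.read_state(); print(s['clock'],s['eef_pos'],s['tool_rot'],s['width'])
im,T=snap('wrist','w7',(160,100,420,295),3)
for s_ in (18,68):
  for e in (-25,25): print(px('wrist',(601.7+e-.046*s_,87.8-s_-.046*e,50),T))
print(px('wrist',(601.7,87.8,72),T))
inc((600,48,80,1.525),(600,48,17,1.525))
```

```text
13.55 [599.94253491  50.15206321 150.7890165 ] [ 3.14145520e+00 -8.98791638e-04  1.52850297e+00] 85.45538322971454
(np.float64(253.00336035164088), np.float64(184.21785591961068))
(np.float64(313.98389670012835), np.float64(184.45953475468292))
(np.float64(254.43607725846988), np.float64(240.84313644258876))
(np.float64(312.16772835997773), np.float64(241.05597656061488))
(np.float64(283.5093743473022), np.float64(166.55387121203233))
[-0.2, -0.01, 7.1] [0.04, -0.04, 0.19]
[-0.2, -0.02, 13.4] [0.04, -0.04, 0.19]
```

View pics/w7.png

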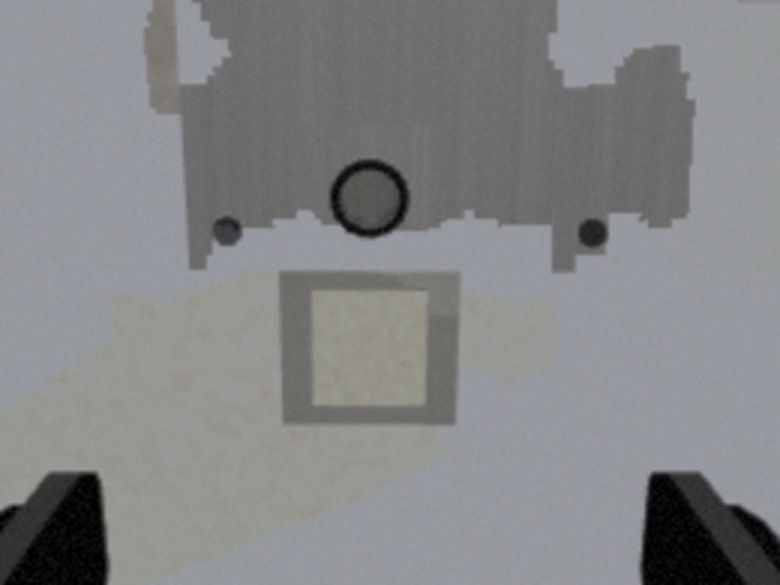

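The pack's front corners are at raw (254,241) and (312,241) and the hole is at (283,166). All match my model within about 1 px, and the jaws straddle the pack evenly.

move_arm --pt "-0.2 0 2 0 0 0" --pt "-0.2 0 5 0 0 0" --pt "-0.2 0 8 0 0 0" --pt "-0.2 0 10.5 0 0 0" --pt "-0.2 0 12.5 0 0 0" --pt "-0.2 0 13.3 0 0 0" --pt "-0.2 0 13.3 0 0 0" --pt "-0.2 0 13.3 0 0 0"

```text
clock: 14.4
eef_pos: [601.1, 46.8, 18.4]
tool_rot: [3.14, -0.0, 1.526]
force: [0.2, 0.4, -0.3]
width: 85.4
```

move_arm --pt "0 0 0 0 0 0" --pt "0 0 0 0 0 0" --pt "0 0 0 0 0 0" --pt "0 0 0 0 0 0" --pt "0 0 0 0 0 0" --pt "0 0 0 0 0 0" --grip -1

```text
clock: 15.0
eef_pos: [600.2, 46.0, 18.4]
tool_rot: [3.141, 0.0, 1.526]
force: [-2.6, -1.7, 5.8]
width: 49.4
```

move_arm --pt "-0.5 0 0 0 0 0" --pt "-1.2 0 0 0 0 0" --pt "-2 0 0 0 0 0" --pt "-2.8 0 0 0 0 0" --pt "-3.6 0 0 0 0 0" --pt "-4.4 0 0 0 0 0" --pt "-5.2 0 0 0 0 0" --pt "-6 0 0 0 0 0" --pt "-6.8 0 0 0 0 0" --pt "-7.6 0 0 0 0 0" --pt "-8.4 0 0 0 0 0" --pt "-9.2 0 0 0 0 0" --pt "-10 0 0 0 0 0" --pt "-11 0 0 0 0 0" --pt "-12 0 0 0 0 0" --pt "-12 0 0 0 0 0"

```text
clock: 16.6
eef_pos: [594.4, -76.8, 17.0]
tool_rot: [-3.141, 0.002, 1.523]
force: [1.0, -0.1, -2.6]
width: 49.1
```

```bash
python3 -c "
from h import *
inc((594,-77,80,1.525),(560,-230,80,1.62),(509,-390,80,1.741),(509,-390,30,1.741))"
```

```text
[-0.03, -0.04, -6.3] [-0.05, 0.12, -0.13]
[-15.48, -2.7, -6.26] [-0.05, 0.12, -5.57]
[-31.7, -7.03, -6.22] [-0.06, 0.12, -12.5]
[-31.69, -7.02, -1.22] [-0.06, 0.12, -12.5]
```

move_arm --pt "0 0 -1 0 0 0" --pt "0 0 -2.5 0 0 0" --pt "0 0 -4.5 0 0 0" --pt "0 0 -6.3 0 0 0" --pt "-2 -0.3 -6.3 0 0 -0.7" --pt "-5 -0.8 -6.3 0 0 -2" --pt "-8 -1.4 -6.3 0 0 -3" --pt "-11 -1.9 -6.3 0 0 -4" --pt "-14 -2.4 -6.3 0 0 -5" --pt "-17 -3 -6.3 0 0 -6" --pt "-20 -3.8 -6.3 0 0 -7" --pt "-23 -4.6 -6.3 0 0 -8.5" --pt "-26 -5.4 -6.3 0 0 -10" --pt "-29 -6.2 -6.3 0 0 -11" --pt "-31 -6.8 -6.3 0 0 -12.2" --pt "-31.7 -7 -6.3 0 0 -12.5" --pt "-31.7 -7 -6.3 0 0 -12.5" --pt "-31.7 -7 -6.3 0 0 -12.5"

```text
clock: 18.4
eef_pos: [512.0, -385.1, 81.0]
tool_rot: [3.14, -0.001, 1.746]
force: [0.5, 0.8, -3.4]
width: 49.4
```

Run:
```python
from h import *
s=ctrl.read_state(); print(s['clock'],s['eef_pos'],s['tool_rot'],s['width'],s['force'],s['torque'])
_,T=snap('wrist','w8'); snap('scene','s8')
a=cv2.imread('pics/raw_w8.png'); b=cv2.imread('pics/raw_s8.png')[170:400,40:300]
o=np.zeros((600,800,3),np.uint8); o[:330,:440]=cv2.resize(a,(440,330)); o[:320,440:]=cv2.resize(b,(360,320),interpolation=2)
cv2.imwrite('pics/c8.png',cv2.convertScaleAbs(o,alpha=2))
```

```text
18.4 [ 511.9993986  -385.05766474   81.01710511] [ 3.13998470e+00 -9.26622392e-04  1.74578410e+00] 49.41035948377464 [ 0.49364995  0.83542963 -3.36360138] [-0.04718499 -0.08111194 -0.02197224]
```

View pics/c8.png

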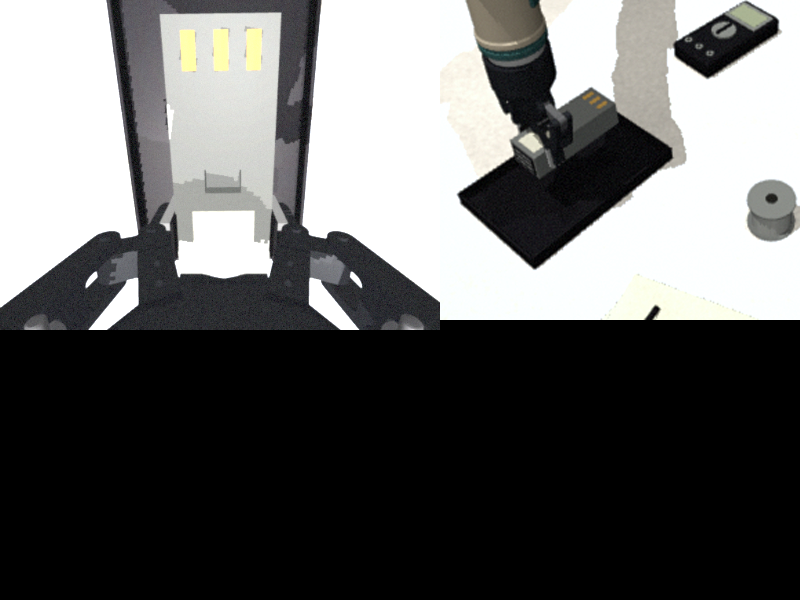

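The pack is level over the tray, contacts up and parallel to the tray edges. Its rear edge is at crop (161–281,13), raw (205–358,17). I check its tilt numerically and work out the lowering.

Run:
```python
from h import *
T=np.load('pics/w8.npy')
for x,z in ((102,-31.6),(102,-25),(102,-38),(-28,-31.6)):
  print(x,z,[np.round(px('wrist',(T@[x,y,z,1])[:3],T),1).tolist() for y in (-25,25)])
inc((509,-390,30,1.741),(509,-390,8.4,1.741))
```

```text
102 -31.6 [[205.0, 20.9], [358.7, 21.0]]
102 -25 [[209.8, 26.8], [354.2, 26.9]]
102 -38 [[199.7, 14.5], [363.7, 14.6]]
-28 -31.6 [[226.3, 351.1], [338.5, 351.1]]
[-0.46, -0.4, 5.07] [0.06, -0.05, 0.34]
[-0.47, -0.4, 7.23] [0.06, -0.05, 0.34]
```

The pack is level: the measured width is 153 px against 153.7 predicted. Lowering gently.

move_arm --pt "-0.4 -0.3 1 0 0 0" --pt "-0.4 -0.3 2.5 0 0 0" --pt "-0.4 -0.3 4 0 0 0" --pt "-0.4 -0.3 5.2 0 0 0" --pt "-0.4 -0.3 6 0 0 0" --pt "-0.4 -0.3 6.5 0 0 0" --pt "-0.4 -0.3 6.8 0 0 0" --pt "-0.4 -0.3 6.9 0 0 0" --pt "-0.4 -0.3 6.9 0 0 0" --pt "-0.4 -0.3 6.9 0 0 0"

```text
clock: 19.5
eef_pos: [508.8, -391.9, 11.8]
tool_rot: [3.141, 0.001, 1.744]
force: [0.1, 0.1, -3.0]
width: 49.2
```

move_arm --pt "0 0 0.05 0 0 0" --pt "0 0 0.1 0 0 0" --pt "0 0 0.15 0 0 0" --pt "0 0 0.2 0 0 0" --pt "0 0 0.2 0 0 0"

```text
clock: 20.0
eef_pos: [508.4, -391.6, 9.3]
tool_rot: [-3.141, -0.0, 1.744]
force: [0.2, -1.0, -3.3]
width: 49.0
```

move_arm --pt "0 0 0.05 0 0 0" --pt "0 0 0.1 0 0 0" --pt "0 0 0.13 0 0 0" --pt "0 0 0.13 0 0 0" --pt "0 0 0.13 0 0 0"

```text
clock: 20.5
eef_pos: [508.5, -391.6, 8.5]
tool_rot: [3.142, 0.0, 1.744]
force: [-1.8, 1.2, 4.3]
width: 49.3
```

move_arm --pt "0 0 0 0 0 0" --pt "0 0 0 0 0 0" --pt "0 0 0 0 0 0" --pt "0 0 0 0 0 0" --pt "0 0 0 0 0 0" --pt "0 0 0 0 0 0" --pt "0 0 -2 0 0 0" --pt "0 0 -5 0 0 0" --pt "0 0 -9 0 0 0" --pt "0 0 -13 0 0 0" --pt "0 0 -16 0 0 0" --pt "0 0 -16 0 0 0" --pt "0 0 -16 0 0 0" --grip 0.7

```text
clock: 21.8
eef_pos: [508.5, -391.8, 168.6]
tool_rot: [3.141, 0.001, 1.744]
force: [-0.7, -0.3, -0.2]
width: 72.3
```

Run:
```python
from h import *
s=ctrl.read_state(); print(s['clock'],s['eef_pos'],s['force'],s['width'])
_,T=snap('wrist','w9'); snap('scene','s9'); snap('top','t9')
a,b=[cv2.cvtColor(cv2.imread(f'pics/raw_{f}.png'),6) for f in ('w8','w9')]
# pack blob in wrist view: expected corners if flat on tray floor (top z=40)
T0=T.copy(); T0[:3,3]=[508.5,-391.6,8.5]
P=[(T0@[x,y,-31.5,1])[:3] for x,y in ((102,-25),(102,25),(-28,25),(-28,-25))]
print('expected',np.round([px('wrist',p,T) for p in P],1).tolist())
m=(b>60).astype(np.uint8); u,v=map(int,px('wrist',(T0@[60,0,-31.5,1])[:3],T)); print(b[v,u])
n,l,st,_=cv2.connectedComponentsWithStats(m); print(st[l[v,u]])
r=cv2.minAreaRect(np.argwhere(l==l[v,u])[:,::-1].astype(np.float32)); print(r, cv2.boxPoints(r).round(1).tolist())
# stand region change between pin return and initial (scene camera)
s0=cv2.imread('pics/scene0.png',0).astype(int); s9=cv2.imread('pics/raw_s9.png',0).astype(int); d=abs(s0-s9)
for nm,(x0,y0,x1,y1) in dict(stand=(300,100,380,180),meter=(205,170,290,225),reel=(255,295,305,345),red=(303,105,318,140)).items(): print(nm,(d[y0:y1,x0:x1]>25).sum(),(y1-y0)*(x1-x0))
```

```text
21.8 [ 508.47892128 -391.84625227  168.57048023] [-0.68361937 -0.32007461 -0.17271817] 72.335476747333
expected [[253.2, 79.5], [313.3, 79.5], [309.6, 226.6], [257.1, 226.6]]
89
[ 248   78   66  150 8677]
((280.5, 152.5), (149.0, 65.0), 90.0) [[248.0, 78.0], [313.0, 78.0], [313.0, 227.0], [248.0, 227.0]]
stand 3 6400
meter 308 4675
reel 0 2500
red 0 525
```

Run:
```python
from h import *
a,b=[cv2.imread(f'pics/{f}.png',0) for f in ('top0','raw_t9')]
e=[cv2.Canny(x,60,150) for x in (a,b)]
for nm,(x0,y0,x1,y1) in dict(meter=(240,260,325,312),stand=(125,255,212,296),reel=(333,136,368,171)).items():
    p=a[y0:y1,x0:x1]; r=cv2.matchTemplate(b[y0-5:y1+5,x0-5:x1+5],p,5); print(nm,r.max().round(3),np.unravel_index(r.argmax(),r.shape))
print(ctrl.finish_job())
```

```text
meter 0.993 (np.int64(5), np.int64(5))
stand 0.998 (np.int64(5), np.int64(5))
reel 0.998 (np.int64(5), np.int64(5))
the job is handed in; nothing more can be done
None
```

The job is done and handed in at about 22 s on the robot's clock, against the 62 s limit.

**What I did:** I took the grey pin from the middle stand hole and pressed it through the access hole until the pack sprang out. I then put the pin back upright in the same hole. After that I drew the pack out, carried it level to the tray and set it down flat and right way up at about 4 N contact force.

**Last checks:**
- **Pack:** its outline in the wrist view matches a pack lying flat on the tray floor. The left edge read about 5–9 px wider than predicted, which I put down to its side or shadow; the ends agreed within 2 px.
- **Stand, meter and reel:** top-camera matching shows zero shift for all three (scores 0.993 or better). The stand and its tools also look the same as at the start in the scene camera.
- **One disagreement:** the scene camera showed 308 changed pixels around the meter. I take this to be the arm's shadow, since the top camera shows no movement.
- **Camera offset:** the top camera read about 3.5 mm low in x compared with the wrist camera. I relied on the wrist camera for the pin, hole and pack, and corrected the tray position by that offset.

I used all 12 allowed pictures, so these last checks were numerical and not viewed.

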